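# Set the carrom points counter to 4

## Task

Our side now has four points. On the larger of the two score counters standing on the carrom board, roll the knurled thumbwheel by its edge until the digit 4 stands in the middle of its window, then let go. Leave the smaller counter's wheel as it is.

Things in the scene. Friction and masses are not known exactly. Their poses are not given: they have to be found in the camera images.
- points_wheel (a joint): Larger counter's knurled metal thumbwheel, a disc on edge, 90 mm across, 16 thick, flat-sided, solid with the digit drum. Rad: digit d is mid-window at d x 0.6283 (4: 2.513). Grows as the wheel's top rolls towards +x of points_axle. Starts at 1.4 to 1.9. No clicks; friction (0.05 N m, 1.2 N at the rim) holds it where left; end stops just below 0 and past 9.
- points_axle (a point): Wheel centre of the larger counter, fixed, 62 mm above the ledge. x: level, away from the robot (yaw within 0.4 rad); y: along the axle; z: up. Housing about it, in mm: flat deck x -58..58, y -45..50, top 10 above the axle, so the wheel stands 35 proud of it; taller drum case y 50..92, x -48..48, top 42 above the axle, window 26 x 24 in its top at x 0, y 71. Digits' tops point to +x.
- boards_axle (a point): Wheel centre of the smaller counter, fixed, 43 mm above the ledge; axes as for points_axle. It is built and made alike, but 0.62 times the size in everything (wheel 56 mm across, 10 thick; drum case 57 mm high). The counters stand side by side, either one on the left; size tells them apart.
- boards_rim (a point): A point on the rim of the smaller counter's thumbwheel, 28 mm from its axle; it goes round with that wheel, which is not to be turned (it may start at any digit).

How it is judged:
At the end, for the whole second after the job is handed in: The larger counter's wheel stands still, let go, with the digit 4 in the window, within 0.18 rad (10 degrees) of its middle (value of joint points_wheel between 2.333 and 2.693 rad and velocity of joint points_wheel between -0.05 and 0.05 rad/s); the robot touches nothing.
It fails at once if the smaller counter's wheel is turned (its rim point moves more than 5.5 mm, about 0.2 rad) (distance of boards_rim from where it was at the start of the episode above 0.0055 m).
It also fails if it takes over 32 s, if anything falls off the work surface, if the arm or the gripper's body presses on something with over 40 N, if the wrist force passes 120 N, or if a joint passes its speed limit or range.

## Robot

A 6-joint arm with a two-finger parallel gripper is mounted at the origin on the work surface. World frame = base frame: x ahead of the robot, y to its left, z up, the work surface at z = 0. Lengths are in m, angles in rad, forces in N, time in s.
With the tool pointing down it reaches from about 0.3 to 0.875 m from the base axis. Payload 6.4 kg.
Tool frame: the origin (TCP) lies midway between the tips of the shut fingers; the grasp point (between the pads) lies 19 mm behind it; x points along the fingers, y is the direction in which the jaws open and shut, and the axes are right-handed (so a half turn about x gives the same grasp; the last joint's range is limited). The gripper opens to 85 mm and grips with 20 to 120 N. Pads are 22 mm wide; open, the fingers measure 114 mm over their backs; the gripper's body (76 mm by 85 mm) begins 54 mm behind the grasp point. The pads swing forward as they close: fully open they stand 13 mm farther back than shut.
Start: joints at [-1.363, 0.181, 1.607, -0, 1.354, -0.206], TCP at [0.231, -0.526, 0.231] pointing down, gripper open.
Joint ranges: [-2.99, 2.99], [-0.89, 2.07], [0.3, 2.58], [-1.14, 4.28], [0, 2.63], [-3.12, 3.12]. Speed limits (rad/s): [2.57, 2.57, 3.01, 3.14, 3.14, 3.14].

## Interface

Orientations are given as a unit quaternion [w, x, y, z].
In Python, from bench import ctrl gives the robot as it stands.
- The arm moves only by the tool step_arm, never from a script. Its argument "motion" is a list of rows, each a list of 7 numbers: the shift along the tool's x, y, z in mm, then the turn, a rotation vector about the tool's x, y, z in degrees, then the closure in counts, from 0 (fully open) to 255 (shut). In form: [[tx, ty, tz, rx, ry, rz, hand], ...]. A call has 1 to 10 rows; each row is the pose to reach, as a shift and turn from the pose commanded when the call began, along the tool's axes at that moment; what a row does not reach only later rows make up. A row lasts 1/8 s, in which the tool goes at most 62.5 mm and 10.7 degrees, less where a joint would pass 70% of its speed; a pose out of reach is approached as far as the arm can. A call with a gripper value outside its range is refused whole. The fingers move at their own pace and stop on an object; the grip force is fixed at half the most. Time passes only in rows, so rows that repeat a pose let the fingers close. It gives the time, the measured TCP pose, the force and the opening at its end, in the units of the state.
- ctrl.get_obs(): the state, without advancing time (a new reading comes with each control period).
- ctrl.camera(name): name is "scene" or "side" or "wrist"; returns (picture, depth): 384x512x3 uint8, red, green, blue; 384x512 float32, m along the optical axis (not along the pixel's ray), 0 where there is no reading.
- ctrl.camera_info(name): a dict with "fx", "fy", "cx", "cy" (pixels), "T" (4x4, takes a point from camera to world coordinates); the wrist camera has in their place "hand_eye" (4x4, takes a point from camera to tool coordinates, whose origin is the TCP and whose axes are the tool frame's). Camera axes: x right, y down, z forward; pixel columns grow to the right and rows downward; lengths in m; the calibration is good to about 2 mm. A picture is of the moment at which its call begins: read the wrist's pose just before it. camera_info takes no time and is no camera call.
- ctrl.hand_in(): hands the job in, once; it reports no verdict.
The state is a dict: "time_s": time; "q": joint angles; "dq": joint speeds; "joint_efforts": joint torques, N m; "eef_pos": TCP position; "eef_rot": TCP orientation; "wrist_force": force on the tool from outside, world axes, zero at the start; "torque": the same for the moment, N m; "opening": opening from 0.0 (shut) to 1.0 (fully open).
Only numpy, scipy, OpenCV 4.12 (cv2) and the standard library are available. Lean on these libraries where they do the work, as an engineer would, in place of code of your own. Each camera call takes 0.05 s, during which the arm holds its last target. There are 200 camera calls.

## Working session

There is one attempt and no reset: what is moved stays moved. The work goes in short steps, Python scripts to look and compute and a tool call to move; the robot and the scene stay as the last step left them, time stands still between calls to the robot, and variables do not carry over. Pictures are saved under pics/ and viewed, about 8 in all and at most 12, crops included, and the job is handed in when it is done.

Besides the shell and the picture viewer there is one more tool, called after "Call:" in YAML: its name, and indented under it one key for each argument. step_arm: Moves the arm, as the interface text tells. Its arguments: {"type":"object","properties":{"motion":{"type":"array","items":{"type":"array","items":{"type":"number"}}}},"required":["motion"]}

```bash
mkdir -p pics; ls; python3 - <<'E'
from bench import ctrl
import cv2,numpy as np
o=ctrl.get_obs();print(o['time_s'],o['eef_pos'],o['eef_rot'])
for n in('scene','side'):
    p,d=ctrl.camera(n);cv2.imwrite(f'pics/{n}0.png',p[:,:,::-1]);np.savez(f'pics/{n}0.npz',p=p,d=d)
    print(n,ctrl.camera_info(n))
print(ctrl.camera_info('wrist'))
a=cv2.imread('pics/scene0.png');cv2.imwrite('pics/s0.png',cv2.resize(a,(800,600)))
E
```

```text
pics
0.0 [ 0.23109909 -0.52590511  0.23039172] [-0.14465078 -0.69201048 -0.14591158  0.6920314 ]
scene {'fx': 355.25194712611494, 'fy': 355.25194712611494, 'cx': 252.37593715178434, 'cy': 191.57488181709476, 'T': array([[-0.8036403 ,  0.49371901, -0.33227068,  0.8462295 ],
       [ 0.5949455 ,  0.6531869 , -0.46838737,  0.31444886],
       [-0.01421689, -0.57409791, -0.81866322,  0.6348384 ],
       [ 0.        ,  0.        ,  0.        ,  1.        ]])}
side {'fx': 439.23340121953237, 'fy': 439.23340121953237, 'cx': 258.43185978208055, 'cy': 185.08566249795228, 'T': array([[ 0.97573603, -0.17360959,  0.13341256,  0.48468622],
       [-0.21863424, -0.73983746,  0.63627007, -0.55789051],
       [-0.01175898, -0.65000019, -0.75984306,  0.72530344],
       [ 0.        ,  0.        ,  0.        ,  1.        ]])}
{'fx': 286.8355775932915, 'fy': 286.8355775932915, 'cx': 257.21333308433066, 'cy': 194.70424653938952, 'hand_eye': array([[-8.06370892e-04, -2.68262428e-01,  9.63345535e-01,
        -1.42321007e-01],
       [ 9.99999671e-01, -3.05343073e-04,  7.52023574e-04,
         1.02353853e-03],
       [ 9.24112162e-05,  9.63345824e-01,  2.68262586e-01,
        -6.68170909e-02],
       [ 0.00000000e+00,  0.00000000e+00,  0.00000000e+00,
         1.00000000e+00]])}
```

View pics/s0.png

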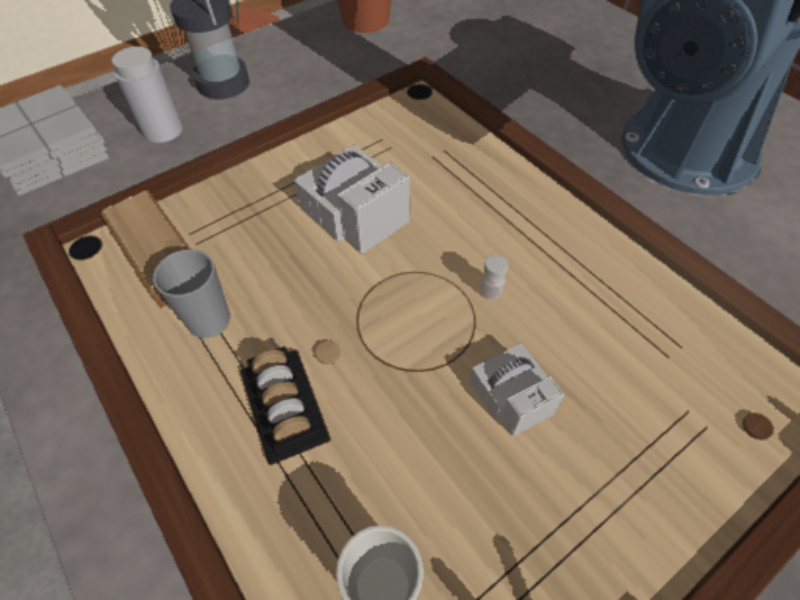

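View pics/side0.png

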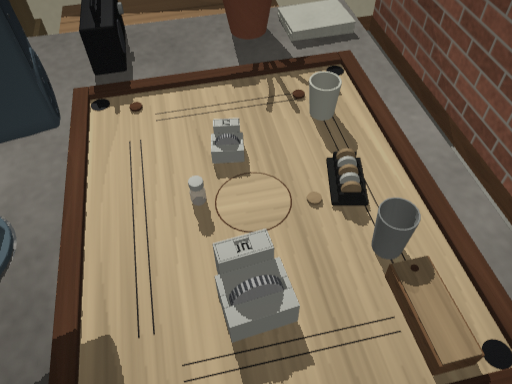

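The larger counter is at about (255,285) in the side view, with its drum case to +y, and the smaller is at (228,142). I'll measure them from the depth images.

```bash
cat > h.py <<'E'
import numpy as np,cv2
from bench import ctrl
def cloud(d,i,T):
    v,u=np.mgrid[:d.shape[0],:d.shape[1]]
    P=np.stack([(u-i['cx'])/i['fx']*d,(v-i['cy'])/i['fy']*d,d],-1)
    return P@T[:3,:3].T+T[:3,3]
E
python3 - <<'E'
from h import *
for n in('side','scene'):
    f=np.load(f'pics/{n}0.npz');i=ctrl.camera_info(n);W=cloud(f['d'],i,i['T']);W[f['d']==0]=np.nan
    m=(W[...,0]>.3)&(W[...,0]<.75)&(W[...,1]>-.4)&(W[...,1]<.4)
    z=W[...,2][m];h,e=np.histogram(z,np.arange(0,.2,.002));L=e[h.argmax()]+.001;L=np.median(z[abs(z-L)<.004]);print(n,'ledge',L)
    for nm,hh in(('big',.104),('bigdeck',.072),('small',.0645),('smalldeck',.0446)):
        k=m&(abs(W[...,2]-L-hh)<.004)
        c,lab,st,ce=cv2.connectedComponentsWithStats(k.astype(np.uint8))
        for j in np.argsort(-st[1:,4])[:3]+1:
            if st[j,4]<60: continue
            Q=W[lab==j];r=cv2.minAreaRect((Q[:,:2]*1000).astype(np.float32))
            print(nm,st[j,4],ce[j].round(),np.round(r[0]),np.round(r[1]),round(r[2],1),np.median(Q[:,2]).round(4))
E
```

```text
side ledge 0.012640307576992416
bigdeck 160 [255. 292.] [ 546. -233.] [80. 17.] 6.0 0.0853
bigdeck 132 [246. 262.] [ 540. -182.] [94.  2.] 5.9 0.0848
small 195 [246. 266.] [ 541. -191.] [95. 23.] 4.2 0.0759
small 152 [256. 294.] [ 548. -232.] [92. 26.] 13.5 0.0772
small 133 [195. 181.] [480.  25.] [30. 27.] 61.6 0.0747
smalldeck 148 [265. 321.] [ 550. -276.] [115.   3.] 5.0 0.0572
smalldeck 72 [226. 130.] [567. 177.] [ 7. 58.] 83.3 0.0572
smalldeck 68 [228. 141.] [563. 143.] [11. 49.] 81.7 0.0571
scene ledge 0.01169956341297751
bigdeck 117 [240. 132.] [ 546. -143.] [ 38. 101.] 72.2 0.0839
bigdeck 98 [218. 112.] [ 546. -226.] [15. 79.] 87.0 0.0841
small 124 [237. 134.] [ 552. -146.] [ 46. 111.] 66.4 0.0755
small 119 [318. 168.] [480.  27.] [29. 26.] 47.1 0.0736
small 100 [217. 114.] [ 547. -239.] [85. 33.] 4.7 0.0765
smalldeck 178 [226. 137.] [ 577. -182.] [ 76. 171.] 43.0 0.0562
smalldeck 66 [339. 263.] [576. 199.] [23. 63.] 57.5 0.0562
```

```bash
python3 - <<'E'
from h import *
for n in('side','scene'):
    f=np.load(f'pics/{n}0.npz');i=ctrl.camera_info(n);W=cloud(f['d'],i,i['T']);W[f['d']==0]=np.nan
    for c in((.545,-.2),(.567,.16)):
        m=(abs(W[...,0]-c[0])<.09)&(abs(W[...,1]-c[1])<.11)&(W[...,2]>.02)
        z=W[...,2][m];h,e=np.histogram(z,np.arange(.02,.15,.004));print(n,c,dict(zip(e.round(3),h)))
        t=e[25] if 0 else z.max();print('max',t)
        R=(W[...,0]*0+1)
        # board around
        b=(abs(W[...,0]-c[0])<.12)&(abs(W[...,1]-c[1])<.12)&(W[...,2]<.02);print('board',np.median(W[...,2][b]))
    # top faces: normals
    gx=np.gradient(W,axis=1);gy=np.gradient(W,axis=0);N=np.cross(gx,gy);N/=np.linalg.norm(N,axis=-1,keepdims=True)
    up=(abs(N[...,2])>.93)&(W[...,2]>.03)&(W[...,2]<.15)&(abs(W[...,1])<.35)&(W[...,0]>.35)&(W[...,0]<.72)
    c,lab,st,ce=cv2.connectedComponentsWithStats(up.astype(np.uint8),connectivity=4)
    for j in range(1,c):
        if st[j,4]<40: continue
        Q=W[lab==j];r=cv2.minAreaRect((Q[:,:2]*1000).astype(np.float32));print(st[j,4],ce[j].round(),np.round(r[0]),np.round(r[1]),round(r[2],1),np.percentile(Q[:,2],[10,50,90]).round(4))
E
```

```text
side (0.545, -0.2) {np.float64(0.02): np.int64(74), np.float64(0.024): np.int64(69), np.float64(0.028): np.int64(73), np.float64(0.032): np.int64(84), np.float64(0.036): np.int64(80), np.float64(0.04): np.int64(78), np.float64(0.044): np.int64(82), np.float64(0.048): np.int64(82), np.float64(0.052): np.int64(81), np.float64(0.056): np.int64(91), np.float64(0.06): np.int64(103), np.float64(0.064): np.int64(153), np.float64(0.068): np.int64(996), np.float64(0.072): np.int64(2034), np.float64(0.076): np.int64(160), np.float64(0.08): np.int64(134), np.float64(0.084): np.int64(161), np.float64(0.088): np.int64(150), np.float64(0.092): np.int64(168), np.float64(0.096): np.int64(245), np.float64(0.1): np.int64(656), np.float64(0.104): np.int64(868), np.float64(0.108): np.int64(19), np.float64(0.112): np.int64(0), np.float64(0.116): np.int64(0), np.float64(0.12): np.int64(0), np.float64(0.124): np.int64(0), np.float64(0.128): np.int64(0), np.float64(0.132): np.int64(0), np.float64(0.136): np.int64(0), np.float64(0.14): np.int64(0), np.float64(0.144): np.int64(0)}
max 0.11019886783316801
boar
[... 3044 characters left out ...]
), np.float64(0.1): np.int64(0), np.float64(0.104): np.int64(0), np.float64(0.108): np.int64(0), np.float64(0.112): np.int64(0), np.float64(0.116): np.int64(0), np.float64(0.12): np.int64(0), np.float64(0.124): np.int64(0), np.float64(0.128): np.int64(0), np.float64(0.132): np.int64(0), np.float64(0.136): np.int64(0), np.float64(0.14): np.int64(0), np.float64(0.144): np.int64(0)}
max 0.07287815642367201
board 0.01174205974550041
92 [198. 114.] [ 581. -256.] [46. 31.] 10.5 [0.0708 0.0717 0.0728]
105 [249. 112.] [ 511. -163.] [30. 38.] 10.3 [0.1026 0.1036 0.1047]
87 [227. 124.] [ 569. -159.] [29. 40.] 18.3 [0.1025 0.1037 0.1047]
70 [211. 129.] [ 587. -200.] [23. 39.] 3.1 [0.0707 0.0718 0.0729]
```

```bash
python3 - <<'E'
from h import *
for n in('side','scene'):
    f=np.load(f'pics/{n}0.npz');i=ctrl.camera_info(n);W=cloud(f['d'],i,i['T']);W[f['d']==0]=np.nan
    m=(abs(W[...,0]-.545)<.1)&(abs(W[...,1]+.2)<.13)
    for nm,z in(('drum',.104),('deck',.072)):
        k=m&(abs(W[...,2]-z)<.0045)
        c,lab,st,ce=cv2.connectedComponentsWithStats(k.astype(np.uint8))
        for Q,t in [(W[k],'all')]+[(W[lab==j],j) for j in range(1,c) if st[j,4]>80]:
            r=cv2.minAreaRect((Q[:,:2]*1000).astype(np.float32));print(n,nm,t,len(Q),np.round(r[0]),np.round(r[1]),round(r[2],1),np.median(Q[:,2]).round(4))
f=np.load('pics/side0.npz')['p']
cv2.imwrite('pics/c0.png',cv2.resize(f[220:345,200:310][:,:,::-1],None,fx=5,fy=4.8,interpolation=cv2.INTER_CUBIC))
E
```

```text
side drum all 1587 [ 542. -191.] [ 96. 101.] 4.6 0.1042
side drum 1 1264 [ 539. -162.] [96. 44.] 5.1 0.1042
side drum 2 316 [ 545. -233.] [54. 17.] 5.0 0.1045
side deck all 3070 [ 544. -211.] [116. 135.] 5.4 0.0725
side deck 2 3062 [ 546. -229.] [116.  98.] 5.5 0.0725
scene drum all 742 [ 542. -189.] [ 97. 101.] 6.5 0.1034
scene drum 1 116 [ 546. -231.] [51. 17.] 6.5 0.1037
scene drum 2 625 [ 539. -161.] [97. 44.] 5.9 0.1034
scene deck all 810 [ 544. -208.] [117. 139.] 5.4 0.0716
scene deck 1 810 [ 544. -208.] [117. 139.] 5.4 0.0716
```

View pics/c0.png

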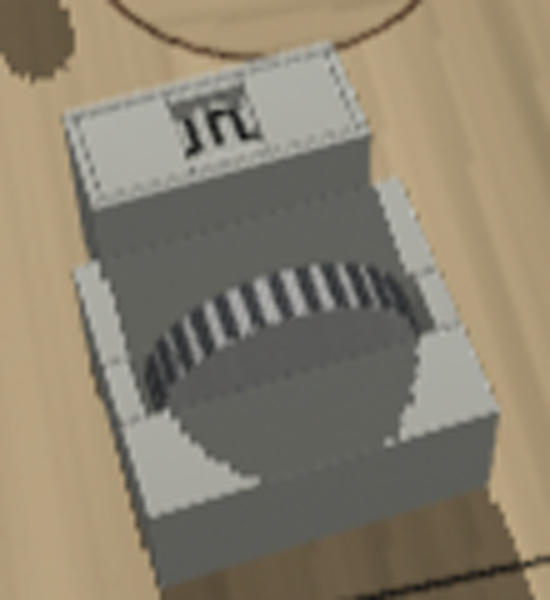

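The wheel centre comes out at about (0.5455, -0.232, 0.062) with yaw about 5.4°. The sizes 96x44 and 116x98 agree with the sheet, and the window shows parts of 2 and 3. My plan is to pinch the wheel's flats near the rim and swing the tool about the axle.

```bash
cat >> h.py <<'E'
from scipy.spatial.transform import Rotation as R
C=np.array([.5455,-.232,.062]);YAW=np.radians(5.4)
def tool():
    o=ctrl.get_obs();q=np.array(o['eef_rot']);return np.array(o['eef_pos']),R.from_quat(q[[1,2,3,0]]).as_matrix()
B=R.from_euler('z',YAW).as_matrix()
def pose(phi,r,s=1,dy=0):
    x=B@[-np.sin(phi),0,-np.cos(phi)];y=s*B[:,1];M=np.stack([x,y,np.cross(x,y)],1)
    return C-x*r+B[:,1]*dy,M
def rel(p0,M0,p,M): return (M0.T@(p-p0)*1000).round(1),np.degrees(R.from_matrix(M0.T@M).as_rotvec()).round(2)
E
python3 - <<'E'
from h import *
p,M=tool();print(M.round(3))
for s in(1,-1):print(s,rel(p,M,*pose(-.45,.13,s)),rel(p,M,*pose(0,.17,s)))
E
```

```text
[[-0.     0.402 -0.916]
 [ 0.002 -0.916 -0.402]
 [-1.    -0.002 -0.   ]]
1 (array([  51.8, -160.4, -352.4]), array([-157.98,   -5.95,   36.15])) (array([  -1.2, -142.7, -406.1]), array([-1.6169e+02, -1.3000e-01, -0.0000e+00]))
-1 (array([  51.8, -160.4, -352.4]), array([17.98, 25.56,  4.21])) (array([  -1.2, -142.7, -406.1]), array([18.31, -0.  ,  0.09]))
```

Call:
step_arm:
  motion:
    - [0,-50,-60,4,0,0,110]
    - [0,-80,-120,8,0,0,110]
    - [0,-100,-180,12,0,0,110]
    - [-1,-120,-240,15,0,0,110]
    - [-1,-130,-300,18.3,0,0,110]
    - [-1,-143,-360,18.3,0,0,110]
    - [-1,-143,-406,18.3,0,0,110]
    - [-1,-143,-406,18.3,0,0,110]
    - [-1,-143,-406,18.3,0,0,110]
    - [-1,-143,-406,18.3,0,0,110]

```text
time_s: 1.35
eef_pos: [0.5444, -0.2332, 0.2321]
eef_rot: [-0.033, -0.706, -0.033, 0.707]
wrist_force: [-0.4, -0.1, 0.2]
opening: 0.569
```

```bash
python3 - <<'E'
from h import *
o=ctrl.get_obs();p,M=tool();print(o['time_s'],o['opening'],rel(p,M,*pose(0,.17,-1)),rel(p,M,*pose(-.5,.10,-1)))
a,d=ctrl.camera('wrist');i=ctrl.camera_info('wrist');T=np.eye(4);T[:3,:3]=M;T[:3,3]=p;T=T@i['hand_eye']
np.savez('pics/w1.npz',a=a,d=d,T=T)
# measure wheel top & drum top
W=cloud(d,i,T);W[d==0]=np.nan;L=(W-C)@B*1000
for nm,z in(('drumband',.104),('deck',.072)):
    k=(abs(W[...,2]-z)<.004)&(abs(L[...,0])<75)&(abs(L[...,1]-20)<90)
    c,lab,st,ce=cv2.connectedComponentsWithStats(k.astype(np.uint8))
    for j in range(1,c):
        if st[j,4]>150:
            r=cv2.minAreaRect(L[lab==j][:,:2].astype(np.float32));print(nm,st[j,4],ce[j].round(),np.round(r[0],1),np.round(r[1]),round(r[2],1),np.median(W[lab==j][:,2]).round(4))
# window rectified: +x up, 8px/mm? cols = -y
def px(P):
    q=np.linalg.inv(T)@np.append(P,1);return [q[0]/q[2]*i['fx']+i['cx'],q[1]/q[2]*i['fy']+i['cy']]
src=np.float32([px(C+B@(np.array([x,y,42])/1000)) for x,y in((25,96),(25,46),(-25,46),(-25,96))])
H=cv2.getPerspectiveTransform(src,np.float32([[0,0],[400,0],[400,400],[0,400]]))
w=cv2.warpPerspective(a,H,(400,400),flags=cv2.INTER_CUBIC)
out=np.zeros((400,800,3),np.uint8);out[:,:400]=w;out[8:308,400:]=cv2.resize(a,(400,300))
cv2.imwrite('pics/w1.png',out[:,:,::-1])
E
```

```text
1.35 0.5691612873613539 (array([ 0.1, -1.1, -1.2]), array([-0.08,  0.04,  0.  ])) (array([82.4, -1. , 46.7]), array([-8.000e-02,  2.868e+01, -2.000e-02]))
drumband 3817 [183. 182.] [ 0.7 69.4] [43. 96.] 90.0 0.1034
drumband 695 [256. 183.] [ 1.2 -1.4] [42. 16.] 0.2 0.1044
deck 7535 [253. 174.] [1.  1.4] [116.  96.] 0.2 0.0716
```

View pics/w1.png

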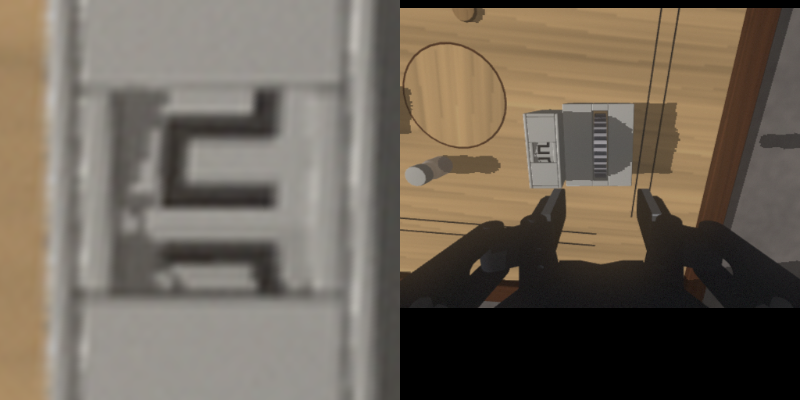

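The window shows the lower part of 2 above its middle and the top of 3 below, so the wheel is at about 1.46 rad and needs about +1.05. The wrist depth shifts the centre by (0.8, -1.2) mm. I'll approach at -0.53 rad.

```bash
cat >> h.py <<'E'
C=C+B@[.0008,-.0012,0]
E
python3 - <<'E'
from h import *
p,M=tool()
for r in(.10,.06,.025):print(r,rel(p,M,*pose(-.53,r,-1)))
E
```

```text
0.1 (array([84. ,  0.1, 48.5]), array([-1.000e-01,  3.039e+01, -3.000e-02]))
0.06 (array([1.186e+02, 1.000e-01, 2.830e+01]), array([-1.000e-01,  3.039e+01, -3.000e-02]))
0.025 (array([1.487e+02, 1.000e-01, 1.060e+01]), array([-1.000e-01,  3.039e+01, -3.000e-02]))
```

Call:
step_arm:
  motion:
    - [20,0,30,0,10,0,120]
    - [40,0,48,0,20,0,120]
    - [84,0,48.5,0,30.4,0,120]
    - [84,0,48.5,0,30.4,0,120]
    - [101,0,38.5,0,30.4,0,120]
    - [118.6,0,28.3,0,30.4,0,120]
    - [133,0,19.5,0,30.4,0,120]
    - [148.7,0,10.6,0,30.4,0,120]
    - [148.7,0,10.6,0,30.4,0,120]
    - [148.7,0,10.6,0,30.4,0,120]

```text
time_s: 2.65
eef_pos: [0.5346, -0.234, 0.0842]
eef_rot: [0.023, 0.867, 0.04, -0.496]
wrist_force: [0.2, 0.1, 0.9]
opening: 0.531
```

```bash
python3 - <<'E'
from h import *
p,M=tool();print(rel(p,M,*pose(-.53,.025,-1)))
a,d=ctrl.camera('side');w,d=ctrl.camera('wrist')
out=np.zeros((600,800,3),np.uint8);out[:480,:400]=cv2.resize(a[200:344,195:315],(400,480));out[:300,400:]=cv2.resize(w,(400,300));cv2.imwrite('pics/g1.png',out[:,:,::-1])
E
```

```text
(array([0.2, 0.3, 1. ]), array([-0.02, -0.05, -0.05]))
```

View pics/g1.png

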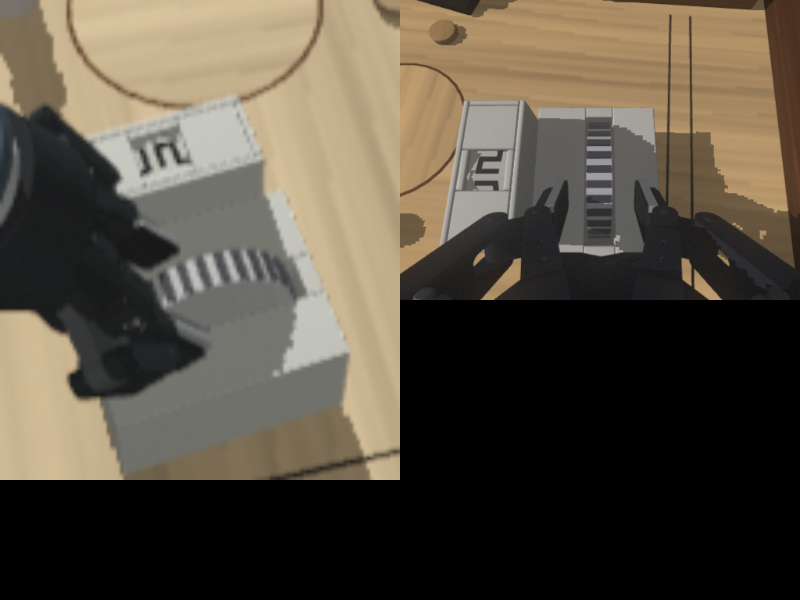

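The fingers straddle the wheel evenly: its column is at 598 with the pads at 565 and 640 in the wrist half of the picture. The window is still visible there. Closing now.

Call:
step_arm:
  motion:
    - [0,0,0,0,0,0,255]
    - [0,0,0,0,0,0,255]
    - [0,0,0,0,0,0,255]
    - [0,0,0,0,0,0,255]
    - [0,0,0,0,0,0,255]
    - [0,0,0,0,0,0,255]

```text
time_s: 3.5
eef_pos: [0.5349, -0.2328, 0.0843]
eef_rot: [0.024, 0.867, 0.042, -0.496]
wrist_force: [-7.2, 3.7, 10.1]
opening: 0.173
```

```bash
python3 - <<'E'
from h import *
o=ctrl.get_obs();print(o['opening'],o['wrist_force'],o['torque'])
p,M=tool()
for f in np.arange(-.53,.56,.13):print(round(f,2),*[v.tolist() for v in rel(*pose(-.53,.025,-1),*pose(f,.025,-1))])
E
```

```text
0.1733418254522244 [-7.23488683  3.67885757 10.10835574] [0.39820344 0.54785303 0.33604954]
-0.53 [0.0, 0.0, 0.0] [0.0, 0.0, 0.0]
-0.4 [0.2, -0.0, -3.2] [0.0, -7.45, -0.0]
-0.27 [0.8, 0.0, -6.4] [0.0, -14.9, -0.0]
-0.14 [1.9, 0.0, -9.5] [0.0, -22.35, -0.0]
-0.01 [3.3, -0.0, -12.4] [0.0, -29.79, -0.0]
0.12 [5.1, -0.0, -15.1] [0.0, -37.24, -0.0]
0.25 [7.2, -0.0, -17.6] [0.0, -44.69, -0.0]
0.38 [9.7, -0.0, -19.7] [0.0, -52.14, -0.0]
0.51 [12.3, -0.0, -21.6] [-0.0, -59.59, -0.0]
```

Call:
step_arm:
  motion:
    - [0.2,0,-3.2,0,-7.45,0,255]
    - [0.2,0,-3.2,0,-7.45,0,255]
    - [0.8,0,-6.4,0,-14.9,0,255]
    - [0.8,0,-6.4,0,-14.9,0,255]
    - [1.9,0,-9.5,0,-22.35,0,255]
    - [1.9,0,-9.5,0,-22.35,0,255]

```text
time_s: 4.25
eef_pos: [0.5441, -0.2318, 0.0871]
eef_rot: [0.032, 0.753, 0.037, -0.656]
wrist_force: [-6.8, 1.4, 8.9]
opening: 0.165
```

```bash
python3 - <<'E'
from h import *
o=ctrl.get_obs();print(o['time_s'],o['opening'],o['wrist_force'],o['torque'])
p,M=tool();print(rel(p,M,*pose(-.14,.025,-1)))
for f in np.arange(-.14,.65,.13):print(round(f,2),*[v.tolist() for v in rel(*pose(-.14,.025,-1),*pose(f,.025,-1))])
E
```

```text
4.25 0.16499423281765843 [-6.82679582  1.42223209  8.87687617] [ 0.29265826  1.24229046 -0.30389844]
(array([0.2, 1.5, 1.3]), array([0.16, 0.08, 0.07]))
-0.14 [0.0, 0.0, 0.0] [0.0, 0.0, 0.0]
-0.01 [0.2, -0.0, -3.2] [0.0, -7.45, -0.0]
0.12 [0.8, -0.0, -6.4] [0.0, -14.9, -0.0]
0.25 [1.9, -0.0, -9.5] [0.0, -22.35, -0.0]
0.38 [3.3, -0.0, -12.4] [0.0, -29.79, -0.0]
0.51 [5.1, -0.0, -15.1] [-0.0, -37.24, -0.0]
0.64 [7.2, -0.0, -17.6] [0.0, -44.69, -0.0]
```

Forces are small and the wheel follows. I'll go on to +0.51.

Call:
step_arm:
  motion:
    - [0.2,0,-3.2,0,-7.45,0,255]
    - [0.2,0,-3.2,0,-7.45,0,255]
    - [0.8,0,-6.4,0,-14.9,0,255]
    - [0.8,0,-6.4,0,-14.9,0,255]
    - [1.9,0,-9.5,0,-22.35,0,255]
    - [1.9,0,-9.5,0,-22.35,0,255]
    - [3.3,0,-12.4,0,-29.8,0,255]
    - [3.3,0,-12.4,0,-29.8,0,255]
    - [5.1,0,-15.1,0,-37.2,0,255]
    - [5.1,0,-15.1,0,-37.2,0,255]

```text
time_s: 5.5
eef_pos: [0.5603, -0.2302, 0.0832]
eef_rot: [-0.041, -0.506, -0.026, 0.861]
wrist_force: [0.8, 4.0, 6.2]
opening: 0.168
```

```bash
cat > win.py <<'E'
from h import *
import sys
o=ctrl.get_obs();print(o['time_s'],o['opening'],o['wrist_force'])
p,M=tool();print(rel(p,M,*pose(.51,.025,-1)))
def view(n):
    i=ctrl.camera_info(n)
    p,M=tool();a,d=ctrl.camera(n)
    if n=='wrist':
        T=np.eye(4);T[:3,:3]=M;T[:3,3]=p;T=T@i['hand_eye']
    else:T=i['T']
    def px(P):
        q=np.linalg.inv(T)@np.append(P,1);return [q[0]/q[2]*i['fx']+i['cx'],q[1]/q[2]*i['fy']+i['cy']]
    src=np.float32([px(C+B@(np.array([x,y,42])/1000)) for x,y in((25,96),(25,46),(-25,46),(-25,96))])
    H=cv2.getPerspectiveTransform(src,np.float32([[0,0],[400,0],[400,400],[0,400]]))
    return cv2.warpPerspective(a,H,(400,400),flags=cv2.INTER_CUBIC),a
w,a=view('wrist');s,b=view(sys.argv[2])
out=np.zeros((600,800,3),np.uint8);out[:400,:400]=w;out[:400,400:]=s;out[400:,:266]=cv2.resize(a,(266,200));out[400:,400:666]=cv2.resize(b,(266,200))
cv2.imwrite(f'pics/{sys.argv[1]}.png',out[:,:,::-1])
E
python3 win.py v1 side
```

```text
5.5 0.16771840228178353 [0.77690807 3.97091158 6.23003585]
(array([0.4, 1.6, 2. ]), array([ 0.22, -0.13,  0.11]))
```

View pics/v1.png

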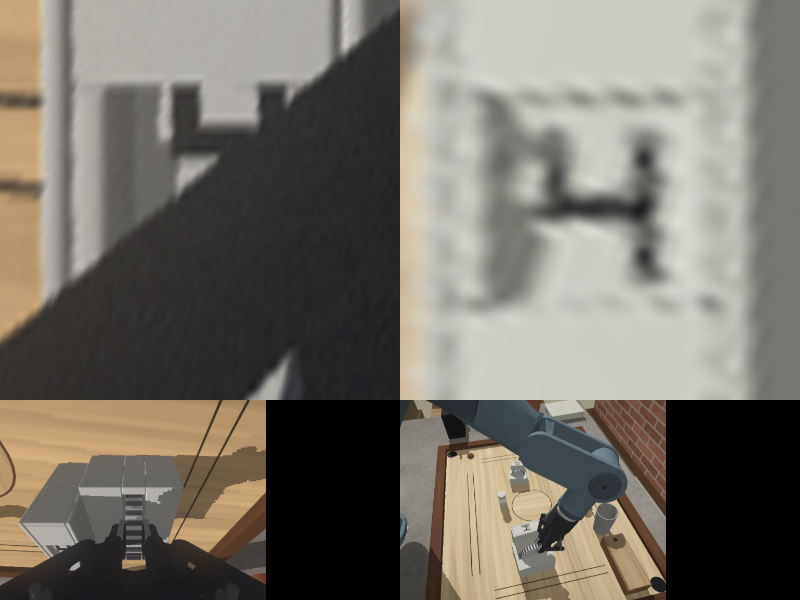

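In the side view the 4's crossbar is at row 207, against a window centre of about 200, so it is nearly centred. The wrist view is too oblique to judge by. I'll release, back off and look again from above.

Call:
step_arm:
  motion:
    - [0,0,0,0,0,0,200]
    - [0,0,0,0,0,0,120]
    - [0,0,0,0,0,0,120]
    - [0,0,0,0,0,0,120]
    - [-20,0,0,0,0,0,120]
    - [-50,0,0,0,0,0,120]
    - [-90,0,0,0,0,0,120]
    - [-130,0,0,0,0,0,120]
    - [-130,0,0,0,0,0,120]

```text
time_s: 6.72
eef_pos: [0.6252, -0.2255, 0.201]
eef_rot: [-0.042, -0.509, -0.023, 0.86]
wrist_force: [-0.1, 0.4, -1.1]
opening: 0.529
```

```bash
python3 - <<'E'
from h import *
p,M=tool();print(rel(p,M,*pose(0,.19,-1)))
E
```

```text
(array([-6.6,  0.3, 94. ]), array([ 1.000e-02,  2.877e+01, -2.200e-01]))
```

Call:
step_arm:
  motion:
    - [5,0,50,0,10,0,120]
    - [15,0,100,0,20,0,120]
    - [23,0,146,0,28.8,0,120]
    - [23,0,146,0,28.8,0,120]
    - [23,0,146,0,28.8,0,120]
    - [23,0,146,0,28.8,0,120]

```text
time_s: 7.48
eef_pos: [0.4858, -0.2383, 0.2477]
eef_rot: [-0.034, -0.704, -0.034, 0.709]
wrist_force: [-0.7, -0.8, -0.4]
opening: 0.528
```

```bash
python3 win.py v2 side
```

```text
7.475 0.5282324372327424 [-0.67050446 -0.75618896 -0.42701998]
(array([163.3,   0.7, -74.1]), array([ 7.000e-02, -2.882e+01,  2.000e-02]))
```

View pics/v2.png

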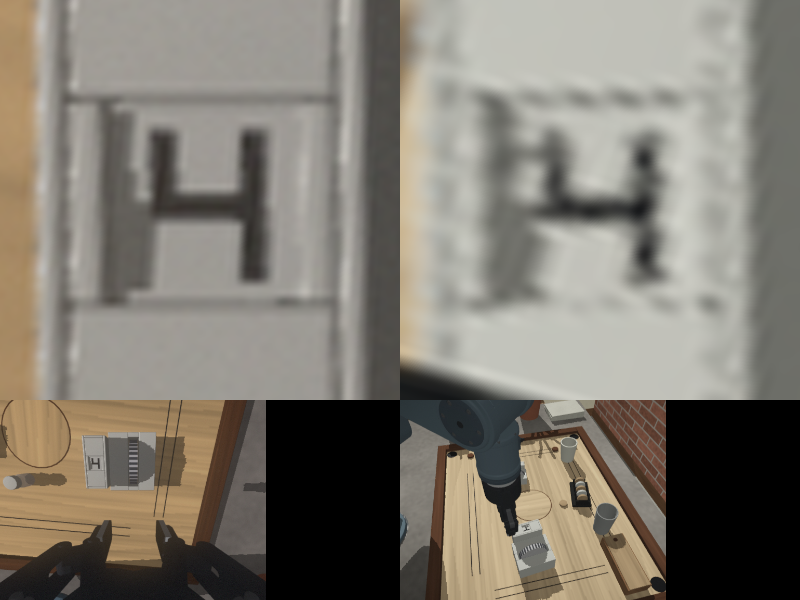

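From straight above, the 4 spans rows 128–282 (middle 205) in a window at rows 99–301 (middle 200). That puts it about 0.6 mm, or roughly 0.02 rad, off centre. The gripper is clear.

```bash
python3 -c "
from bench import ctrl
print(ctrl.hand_in())"
```

```text
the job is handed in; nothing more can be done
None
```

The larger counter now shows 4, and I handed the job in at about 7.5 s of the 32 s allowed. I pinched its thumbwheel by the flats near the rim, swung the tool about 1.04 rad around the axle towards +x, then let go and backed off.

- **Digit position:** after release, the view from above and the side view both put the 4 within about 1 mm of the window's middle. That is roughly 0.02 rad, against the 0.18 rad allowed.
- **Contact:** the gripper is clear of everything, and the last wrist force was about 1 N. The wrist forces I read while holding and turning the wheel stayed under about 15 N.
- **Smaller counter:** the arm never went near it. I did not measure its wheel again at the end.
- **One disagreement:** a wrist picture taken during the grip made the 4 look high. That view was very oblique and partly hidden by the finger, and the picture from straight above settled it.

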